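# Slide a tray of wet finials over the step onto the trolley and shut the keeper

### The arm

A 6-joint arm with a two-finger parallel gripper is mounted at the origin on the work surface. World frame = base frame: x ahead of the robot, y to its left, z up, the work surface at z = 0. Lengths are in m, angles in rad, forces in N, time in s.
With the tool pointing down it reaches from about 0.35 to 0.975 m from the base axis. Payload 4.9 kg.
Tool frame: the origin (TCP) lies on the front face of the gripper's body, between the roots of the fingers; the fingertips stand ctrl.finger_overhang ahead of it and the grasp point (between the pads) lies 54 mm ahead of it (ctrl.finger_overhang is the distance from the TCP to the fingertips, in m); z points along the fingers, y is the line along which they close (so a half turn about z gives the same grasp; the last joint's range is limited). The gripper opens to 85 mm and grips with 20 to 120 N. Pads are 22 mm wide; open, the fingers measure 114 mm over their backs; the gripper's body (76 mm by 85 mm) begins 54 mm behind the grasp point. The pads swing forward as they close: fully open they stand 13 mm farther back than shut.
Start: joints at [1.129, 0.053, 1.613, -0, 1.476, -0.119], TCP at [0.198, 0.593, 0.304] pointing down, gripper open.
Joint ranges: [-3.01, 3.01], [-1.01, 2.22], [0.06, 2.58], [-1.02, 4.17], [0.09, 2.62], [-3.14, 3.14]. Speed limits (rad/s): [2.57, 2.57, 3.14, 3.14, 3.14, 3.14].

### API

Orientations are given as a rotation vector (axis times angle).
In Python, from station import ctrl, vision gives the robot as it stands. The module is installed in compiled form; this text tells all that it offers.
- The arm moves only by the tool drive_tool, never from a script. Its argument "rows" is a list of rows, each a list of 2 entries, a list of its own where there are three numbers: the shift along the tool's x, y, z in m, then the turn about the tool's z in rad. A call has 1 to 10 rows; each row shifts and turns the commanded pose from where the row before left it, along the tool's axes as they then stand; what a row does not reach is not made up. A row lasts 1/10 s, in which the tool goes at most 50 mm and 8.59 degrees, less where a joint would pass 70% of its speed; a pose out of reach is approached as far as the arm can. A call with a gripper value outside its range is refused whole. "jaw" is the closure, from 0 (fully open) to 1 (shut), set as the call begins (left out, the last holds). The fingers move at their own pace and stop on an object; "grip_force" is the grip in N (left out, the last holds). Time passes only in rows, so rows that do not move let the fingers close. It gives the time, the measured TCP pose, the force, the opening and the grip force at its end, in the units of the state.
- ctrl.get_obs(): the state, without advancing time (a new reading comes with each control period).
- vision.get_image(name): name is "scene" or "top" or "wrist"; returns a dict with "image" (420x560x3 uint8, blue, green, red), "vertical_fov" (degrees; the focal length in pixels is half the picture's height over the tangent of half this angle, whatever the lens; pixels are square), "cx", "cy" (the principal point, pixels), "R" (3x3) and "t" (3): a world point X has camera coordinates R X + t. Camera axes: x right, y down, z forward; pixel columns grow to the right and rows downward; lengths in m; the calibration is good to about 2 mm. A picture is of the moment at which its call begins. There is no depth.
- ctrl.finish_job(): hands the job in; it is judged then, once.
The state is a dict: "t": time; "q": joint angles; "dq": joint speeds; "effort": joint torques, N m; "tool_pos": TCP position; "tool_rot": TCP orientation; "contact_force": force on the tool from outside, world axes, zero at the start; "wrist_torque": the same for the moment, N m; "opening": finger opening in m; "grip_force": force on a finger pad.
Only numpy, scipy, OpenCV 4.12 (cv2) and the standard library are available. Lean on these libraries where they do the work, as an engineer would, in place of code of your own. Each camera call takes 0.05 s, during which the arm holds its last target. There are 200 camera calls.

### The job

The three turned finials on the tray are still wet with oil. Slide the tray off the right-hand edge of the bench, across the step down and into the empty bay of the trolley docked there: do not lift it over, keep it level, let its rear end down onto the deck with the gripper instead of letting it drop, and neither touch nor upset the finials. Once the tray stands fully in the bay, swing the wooden keeper shut behind it; leave the other things on the bench where they are.

Things in the scene. Friction and masses are not known exactly. Their poses are not given: they have to be found in the camera images.
- tray: Plywood tray, 150 mm (x) by 200 mm (y), the same at both ends. Origin: centre of the underside, z up. Floor 9 mm thick. At each end of y an upright end board, 12 mm thick, its middle plane 94 mm from the origin, top 60 mm above the underside. Side strips 8 mm thick, 21 mm high. 0.35 to 0.55 kg plus the finials. Starts on the bench (z = 0), y across the bench's right-hand edge to within 0.35 rad.
- finial1: Turned wooden finial standing on the tray's floor, wet with oil: foot 30 mm in diameter, greatest diameter 35 mm, 97 mm tall, 50 g. Origin: centre of the foot's underside, z up. The three stand in a row along the tray's x, 45 mm apart, within 8 mm of its middle, so that about 62 mm is free between them and either end board.
- finial2: The second of the three like finials; origin as finial1.
- finial3: The third of the three like finials; origin as finial1.
- bay (a point): Centre of the trolley's empty bay, on the deck, where the tray's origin belongs; z up, y out of the mouth to the bench, x across. 180 mm wide between rails 20 mm high (15 mm free either side of the tray); back stop's face (35 mm high) 109 mm along -y. The deck is 9 to 14 mm lower than the bench top: this point's z tells. The trolley is fixed, docked within 0.05 rad of square.
- mouth (a point): Middle of the deck's edge at the bay's open mouth, on the deck's surface, 145 mm along +y from the bay's centre. A gap of 8 to 28 mm parts this edge from the bench, whose straight right-hand edge runs along x at y = -0.14 (bench top at z = 0 on its +y side).
- keeper (a joint): Keeper: dark wooden bar 150 x 28 x 14 mm, vertical pivot at the far (+x) corner of the mouth, knob near its free end. 0 rad: shut (end stop), across the mouth, pointing to the bay's -x, inner face 109 mm along +y of the bay's centre. Grows as it swings out over bench; 1.57: points along the bay's +y. Starts at 1.5 to 1.9, range to 2.0; stays where left (0.08 N m). Underside 25 mm above the deck.
- keeper_knob (a point): Middle of the keeper's knob: round, 24 mm in diameter (narrower foot), standing 36 mm tall on the bar's centre line, 120 mm from the pivot. This point is 18 mm above the bar's top, 57 mm above the deck and 18 mm below the knob's top.
- keeper_pivot (a point): The keeper's pivot axis, at the bar's top (39 mm above the deck); 111 mm along +x and 123 mm along +y from the bay's centre.
- leg_blank: Bystander: square chair-leg blank with two bored holes, 200 by 45 by 45 mm, lying on the bench. Origin: centre of the underside, x along it.
- oil_tin: Bystander: plain metal tin, 76 mm in diameter, 100 mm tall. Origin: centre of the underside.
- mallet: Bystander: wooden mallet lying on the bench, 270 mm long, head 70 by 110 by 60 mm at its +x end. Origin: under the handle, 100 mm from the middle of the head.
Things that resemble listed ones, but are neither listed nor needed, are in the scene too. Leave any green look-alike of the tray alone.

How it is judged:
By the outcome, as a careful person would: the job done as asked, in the order asked, and still so for the second after the job is handed in, with the robot touching nothing.
It also fails if it takes over 59 s, if anything falls off the work surface, if the arm or the gripper's body presses on something with over 40 N, if the wrist force passes 120 N, or if a joint passes its speed limit or range.

## Working session

There is one attempt and no reset: what is moved stays moved. The work goes in short steps, Python scripts to look and compute and a tool call to move; the robot and the scene stay as the last step left them, time stands still between calls to the robot, and variables do not carry over. Pictures are saved under pics/ and viewed, at most 12 in all, crops included, and the job is handed in when it is done.

Besides the shell and the picture viewer there is one more tool, called in YAML: its name, and indented under it one key for each argument. drive_tool: Moves the arm, as the interface text tells. Its arguments: {"type":"object","properties":{"rows":{"type":"array","items":{"type":"array"}},"jaw":{"type":"number"},"grip_force":{"type":"number"}},"required":["rows"]}

```bash
mkdir -p pics
cat > h.py <<'E'
import numpy as np, cv2
from station import ctrl, vision
from scipy.spatial.transform import Rotation as Rn
def K(d):
    f=210/np.tan(np.radians(d["vertical_fov"])/2); return f,d["cx"],d["cy"]
def ray(d,u,v,z):
    f,cx,cy=K(d);R=np.array(d["R"]);t=np.array(d["t"])
    c=-R.T@t; r=R.T@np.array([(u-cx)/f,(v-cy)/f,1]); return c+r*(z-c[2])/r[2]
def proj(d,X):
    f,cx,cy=K(d);c=np.array(d["R"])@np.array(X)+np.array(d["t"]); return np.array([cx+f*c[0]/c[2],cy+f*c[1]/c[2]])
def snap(n,fn):
    d=vision.get_image(n); cv2.imwrite("pics/%s.png"%fn,d["image"]); np.save("pics/%s.npy"%fn,d,allow_pickle=True); return d
def load(fn): return np.load("pics/%s.npy"%fn,allow_pickle=True).item()
def tool():
    o=ctrl.get_obs(); return np.array(o["tool_pos"]),Rn.from_rotvec(o["tool_rot"]).as_matrix(),o
E
python3 - <<'E'
from h import *
for n in("scene","top","wrist"):
    d=snap(n,n+"0"); R=np.array(d["R"]);print(n,-R.T@np.array(d["t"]),R[2],d["vertical_fov"],d["cx"],d["cy"])
p,R,o=tool();print(p,R,ctrl.finger_overhang,o)
E
```

```text
scene [1.04481048 0.41901574 0.83716476] [-0.5211047  -0.2905748  -0.80250619] 55.86525241649509 277.39083483721856 209.57147450997357
top [0.42260274 0.11141232 0.92733261] [ 0.10770008  0.02572689 -0.9938505 ] 57.57501549999722 280.26691156765276 217.63858111706156
wrist [0.12935652 0.61488835 0.37335154] [ 0.26823992 -0.09268939 -0.95888269] 69.53620004803469 280.94022779536414 208.10333447251966
[0.19811805 0.59237367 0.30290751] [[-9.48356716e-01  3.17205089e-01 -6.85686848e-04]
 [ 3.17205783e-01  9.48355534e-01 -1.50762586e-03]
 [ 1.72048322e-04 -1.64727094e-03 -9.99998628e-01]] 0.0726 {'t': 0.15, 'q': array([ 1.12897909e+00,  5.32536341e-02,  1.61399166e+00, -2.49023057e-05,
        1.47600341e+00, -1.19033346e-01]), 'dq': array([ 0.0010779 , -0.00176209, -0.00559095,  0.00028609, -0.00146487,
       -0.00049897]), 'effort': array([ 1.05421668e-04, -3.94241095e+01, -3.70721197e+01, -1.58927132e-04,
        4.62573968e-03, -3.67491032e-05]), 'tool_pos': array([0.19811805, 0.59237367, 0.30290751]), 'tool_rot': array([-5.04755827e-01, -3.10033703e+00,  2.51012808e-03]), 'contact_force': array([-0.52383199,  0.58002147,  0.98422669]), 'wrist_torque': array([-0.02519202, -0.02188953,  0.01699394]), 'grip_force': 0.0, 'opening': 0.08535437262392427}
```

View pics/top0.png

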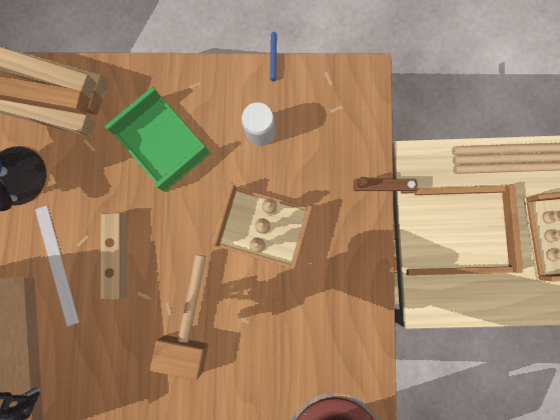

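View pics/scene0.png

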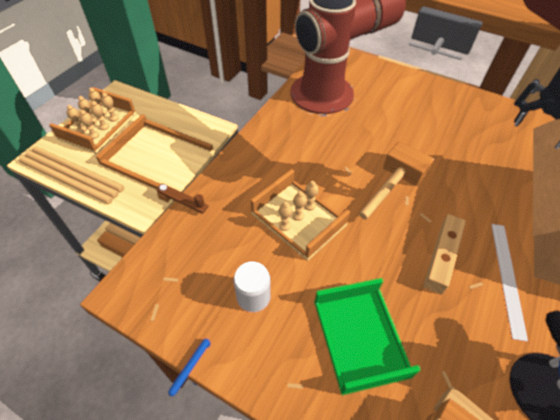

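The top view (right = −y, up = +x) shows the wanted tray at about (265,226), the keeper at (355–415,184), and the empty bay centred near (455,228). The green look-alike is at (157,140) and the mallet handle ends at (200,258). I'll enlarge the tray and the bay.

Run:
```python
from h import *
a=load("top0")["image"]
cv2.imwrite("pics/c1.png",np.hstack([cv2.resize(a[175:280,205:325],None,fx=5,fy=5,interpolation=3)[:, :400*0+600]]))
cv2.imwrite("pics/c2.png",cv2.resize(a[130:285,345:540],None,fx=3.84,fy=3.84,interpolation=3))
```

```text
(no output)
```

View pics/c1.png

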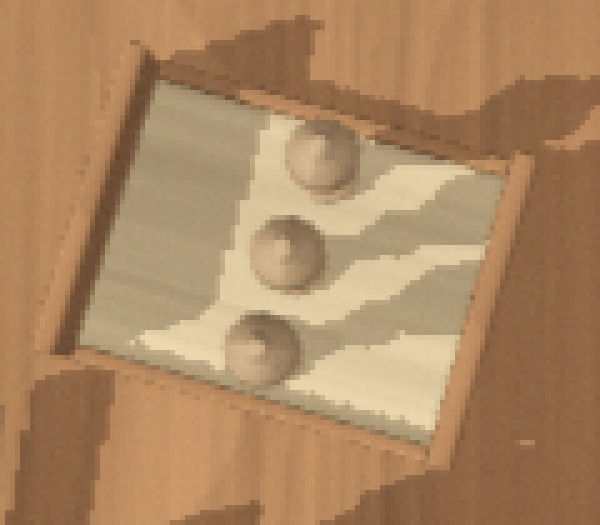

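View pics/c2.png

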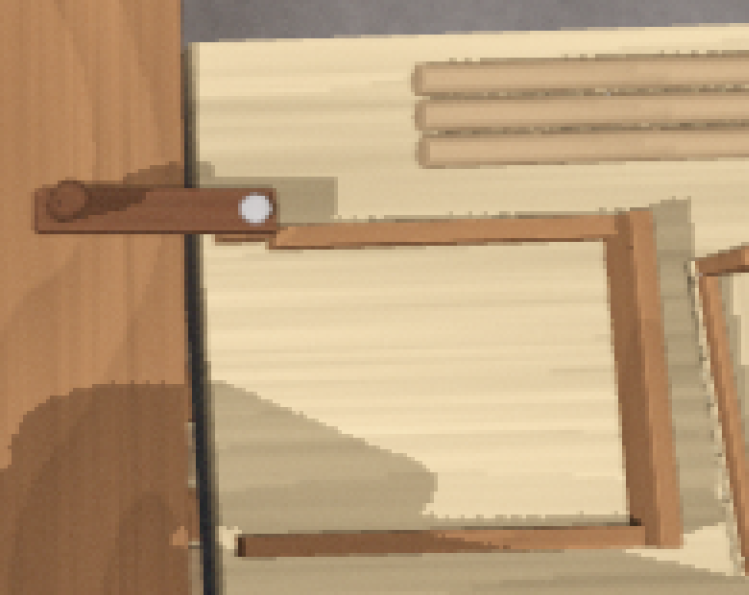

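The crops show the tray's end-board tops, the deck's back-stop base line at (607,242)–(632,522), the pivot screw at (256,208) and the knob at (67,200), all in crop coordinates. Next I'll turn these into world points and check the lengths.

Run:
```python
from h import *
np.set_printoptions(precision=4,suppress=True)
d=load("top0")
A=lambda x,y,z: ray(d,205+x/5-.4,175+y/5-.4,z)
B=lambda x,y,z: ray(d,345+x/3.84-.4,130+y/3.84-.4,z)
L=[A(*p,.06) for p in[(133,42),(38,348),(150,50),(52,352)]]
Rr=[A(*p,.06) for p in[(533,157),(447,465),(513,155),(430,460)]]
print("L",np.array(L)[:,:2].tolist(),"R",np.array(Rr)[:,:2].tolist())
ml=np.mean(L,0);mr=np.mean(Rr,0)
print("mid L",ml,"mid R",mr,"sep",np.linalg.norm(ml-mr),"ctr",(ml+mr)/2)
for S in(L,Rr): print([ (np.linalg.norm(S[i]-S[i+1]),np.degrees(np.arctan2(*(S[i]-S[i+1])[[1,0]]))) for i in(0,2)])
print("axis yaw",np.degrees(np.arctan2(-(ml-mr)[0],(ml-mr)[1])))
for n,p in{"f1":(322,140),"f2":(289,238),"f3":(262,335)}.items(): print(n,A(*p,.106))
zd=-.0115
print("backstop",B(607,242,zd),B(632,522,zd))
print("rail+",B(270,248,zd),B(605,238,zd)); print("rail- top",B(240,537,zd+.02),B(640,522,zd+.02))
print("mouth",B(200,200,zd),B(215,560,zd)); print("benchedge",B(183,40,0),B(190,300,0))
print("pivot",B(256,208,zd+.039),"knob",B(67,200,zd+.075))
s=load("scene0")
def tri(p,q):
    M=[];
    for dd,(u,v) in((d,p),(s,q)):
        f,cx,cy=K(dd);P=np.diag([1,1,1.])@np.array([[f,0,cx],[0,f,cy],[0,0,1]])@np.c_[np.array(dd["R"]),np.array(dd["t"])];M.append(P)
    X=cv2.triangulatePoints(M[0],M[1],np.float64(p),np.float64(q)).ravel();return X[:3]/X[3]
print("pivot tri",tri((345+256/3.84-.4,130+208/3.84-.4),(163,187.5)))
sc=s["image"]; cv2.imwrite("pics/c3.png",cv2.resize(sc[95:260,85:285],None,fx=3.6,fy=3.6,interpolation=3))
```

```text
L [[0.595605392425173, 0.24873449401993775], [0.4536287732468013, 0.2878121089235617], [0.5919410434424464, 0.24073297033472318], [0.45191242380180824, 0.2813479979068364]] R [[0.5443439425681981, 0.06356409057659815], [0.40398777194914054, 0.10109354348827283], [0.5451467946552491, 0.07270473721406445], [0.4060891400795634, 0.10876846056635187]]
mid L [0.5233 0.2647 0.06  ] mid R [0.4749 0.0865 0.06  ] sep 0.18457748841055066 ctr [0.4991 0.1756 0.06  ]
[(np.float64(0.14725630845527912), np.float64(-15.389023483697638)), (np.float64(0.14579984493526055), np.float64(-16.174698285876975))]
[(np.float64(0.145287007219144), np.float64(-14.969956563160348)), (np.float64(0.14365800861114922), np.float64(-14.53898709898219))]
axis yaw -15.195424576874148
f1 [0.5441 0.1577 0.106 ]
f2 [0.5012 0.1711 0.106 ]
f3 [0.4591 0.1819 0.106 ]
backstop [ 0.5937 -0.4093 -0.0115] [ 0.4162 -0.4166 -0.0115]
rail+ [ 0.5872 -0.1956 -0.0115] [ 0.5963 -0.4081 -0.0115]
rail- top [ 0.4031 -0.1669  0.0085] [ 0.4164 -0.4102  0.0085]
mouth [ 0.618  -0.1514 -0.0115] [ 0.3881 -0.1571 -0.0115]
benchedge [ 0.7205 -0.139   0.    ] [ 0.5512 -0.1409  0.    ]
pivot [ 0.6053 -0.1748  0.0275] knob [ 0.6015 -0.0518  0.0635]
pivot tri [ 0.6059 -0.1757  0.0235]
```

View pics/c3.png

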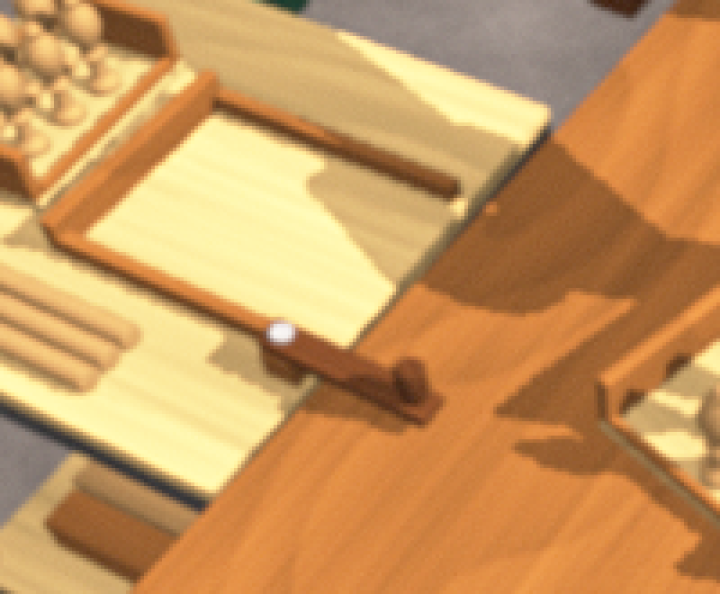

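The sizes agree: the board separation measures 185 mm against 188, and the pivot-to-knob distance 123 against 120. The bay centre comes out near (0.500,−0.303) from three cues, with yaw 0.04. The tray centre is (0.499,0.1755), yaw −0.265. Next is the approach to the rear (+y) board.

```bash
cat >> h.py <<'E'
def rel(x,y,z,yaw):
    "shift in tool axes now, then turn, so that TCP at xyz and tool y axis has given world yaw"
    p,R,o=tool(); s=R.T@(np.array([x,y,z])-p)
    now=np.arctan2(-R[0,1],R[1,1]); w=(yaw-now+np.pi/2)%np.pi-np.pi/2
    print("t%.2f pos"%o["t"],p.round(4),"yaw",now.round(4),"F",np.round(o["contact_force"],1),"open",round(o["opening"],4),"shift",s.round(4),"turn",(-w).round(4))
E
python3 -c "
from h import *
rel(.523,.266,.2,-.265)"
```

```text
t0.15 pos [0.1981 0.5924 0.3029] yaw -0.3228 F [-0.5  0.6  1. ] open 0.0854 shift [-0.4116 -0.2063  0.1032] turn -0.0578
```

drive_tool:
  rows:
    - [[-0.022,-0.011,0.005],0]
    - [[-0.044,-0.022,0.011],0]
    - [[-0.044,-0.022,0.011],0]
    - [[-0.044,-0.022,0.011],0]
    - [[-0.044,-0.022,0.011],0]
    - [[-0.044,-0.022,0.011],0]
    - [[-0.044,-0.022,0.011],0]
    - [[-0.044,-0.022,0.011],0]
    - [[-0.044,-0.022,0.011],0]
    - [[-0.03,-0.015,0.008],-0.058]
  jaw: 0.4
  grip_force: 30

```text
t: 1.15
tool_pos: [0.5164, 0.2727, 0.2025]
tool_rot: [-0.416, -3.113, 0.001]
contact_force: [1.4, 0.1, 0.2]
opening: 0.0515
grip_force: 0.0
```

drive_tool:
  rows:
    - [[0,0,0],0]
    - [[0,0,0],0]

```text
t: 1.35
tool_pos: [0.515, 0.2747, 0.203]
tool_rot: [-0.418, -3.112, 0.0]
contact_force: [-0.3, 0.9, 0.3]
opening: 0.0512
grip_force: 0.0
```

```bash
python3 -c "
from h import *
rel(.523,.266,.2,-.265); d=snap('wrist','w1')
for s in(-.0,):
  y=np.array([.262,.965,0]);x=np.array([.965,-.262,0]);c=np.array([.499,.1755,.06])
  for a in(-.075,.075):
    for b in (.088,.1): print(proj(d,c+a*x+b*y).round(0),end=' ')
"
```

```text
t1.35 pos [0.515  0.2747 0.203 ] yaw -0.2669 F [-0.3  0.9  0.3] open 0.0512 shift [-0.01   -0.0063  0.003 ] turn -0.0019
[264. 131.] [282. 131.] [268. 318.] [282. 318.]
```

View pics/w1.png

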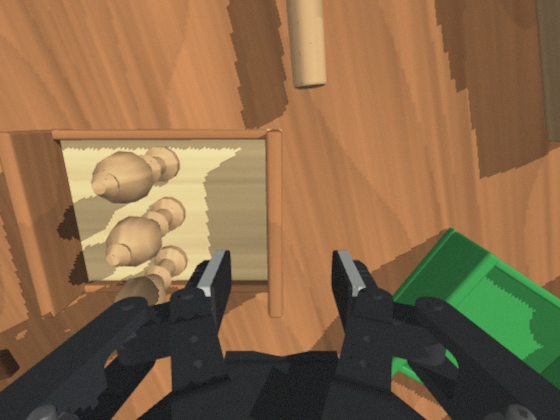

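The wrist view shows the rear board at columns 267–282, rows 131–318, matching the prediction (264–282, 131–318). The inner finger is clear of the finials, so I'll descend and grip.

drive_tool:
  rows:
    - [[-0.01,-0.006,0.003],0]
    - [[0,0,0.015],0]
    - [[0,0,0.025],0]
    - [[0,0,0.025],0]
    - [[0,0,0.02],0]
    - [[0,0,0.015],0]
    - [[0,0,0.005],0]
    - [[0,0,0],0]

```text
t: 2.2
tool_pos: [0.5225, 0.2669, 0.0947]
tool_rot: [-0.414, -3.113, 0.001]
contact_force: [-0.4, -0.5, 0.0]
opening: 0.0515
grip_force: 0.0
```

drive_tool:
  rows:
    - [[0,0,0],0]
    - [[0,0,0],0]
    - [[0,0,0],0]
    - [[0,0,0],0]
    - [[0,0,0],0]
    - [[0,0,0],0]
  jaw: 1
  grip_force: 90

```text
t: 2.8
tool_pos: [0.524, 0.2669, 0.0971]
tool_rot: [0.414, 3.112, 0.001]
contact_force: [-1.0, -1.4, 5.2]
opening: 0.0108
grip_force: 88.7
```

```bash
python3 -c "
from h import *
y=np.array([-.04,.9992]);b=np.array([.5,-.303])
g=b+.094*y; print(g)
rel(*(b+.094*y+.37*y),.095,.04); rel(*g,.095,.04)"
```

```text
[ 0.49624   -0.2090752]
t2.80 pos [0.524  0.2669 0.0971] yaw -0.2647 F [-1.  -1.4  5.2] open 0.0108 shift [ 0.0132 -0.1137  0.002 ] turn -0.3047
t2.80 pos [0.524  0.2669 0.0971] yaw -0.2647 F [-1.  -1.4  5.2] open 0.0108 shift [-0.0978 -0.4667  0.0019] turn -0.3047
```

The board is gripped (10.8 mm opening). I'll slide it towards the edge while turning it square to the bay, ramping gently for the finials.

drive_tool:
  rows:
    - [[0.001,-0.003,0],-0.01]
    - [[0.002,-0.006,0],-0.02]
    - [[0.003,-0.009,0],-0.033]
    - [[0.004,-0.01,0],-0.036]
    - [[0.004,-0.011,0],-0.038]
    - [[0.004,-0.011,0],-0.038]
    - [[0.004,-0.011,0],-0.038]
    - [[0.004,-0.011,0],-0.036]
    - [[0.004,-0.011,0],-0.033]
    - [[0.002,-0.011,0],-0.023]

```text
t: 3.8
tool_pos: [0.481, 0.1791, 0.0971]
tool_rot: [-0.065, 3.138, 0.007]
contact_force: [0.4, 8.4, 5.8]
opening: 0.0112
grip_force: 88.8
```

```bash
python3 -c "
from h import *
y=np.array([-.04,.9992]);b=np.array([.5,-.303])
rel(*(b+.394*y),.095,.04)"
```

```text
t3.80 pos [0.481  0.1791 0.0971] yaw 0.0412 F [0.4 8.4 5.8] open 0.0112 shift [ 0.0004 -0.0885  0.0017] turn 0.0012
```

drive_tool:
  rows:
    - [[0,-0.01,0],0]
    - [[0,-0.01,0],0]
    - [[0,-0.01,0],0]
    - [[0,-0.01,0],0]
    - [[0,-0.01,0],0]
    - [[0,-0.01,0],0]
    - [[0,-0.01,0],0]
    - [[0,-0.007,0],0]
    - [[0,-0.004,0],0]
    - [[0,0,0],0]

```text
t: 4.8
tool_pos: [0.4846, 0.0976, 0.0971]
tool_rot: [-0.062, 3.138, 0.004]
contact_force: [-0.6, 5.1, 6.1]
opening: 0.0109
grip_force: 89.1
```

```bash
python3 -c "
from h import *
y=np.array([-.04,.9992]);b=np.array([.5,-.303])
rel(*(b+.094*y),.095,.04)
d=snap('top','top1'); cv2.imwrite('pics/c4.png',cv2.resize(d['image'][125:325,290:540],None,fx=3,fy=3,interpolation=3))"
```

```text
t4.80 pos [0.4846 0.0976 0.0971] yaw 0.0398 F [-0.6  5.1  6.1] open 0.0109 shift [ 0.0006 -0.3069  0.0013] turn -0.0002
```

View pics/c4.png

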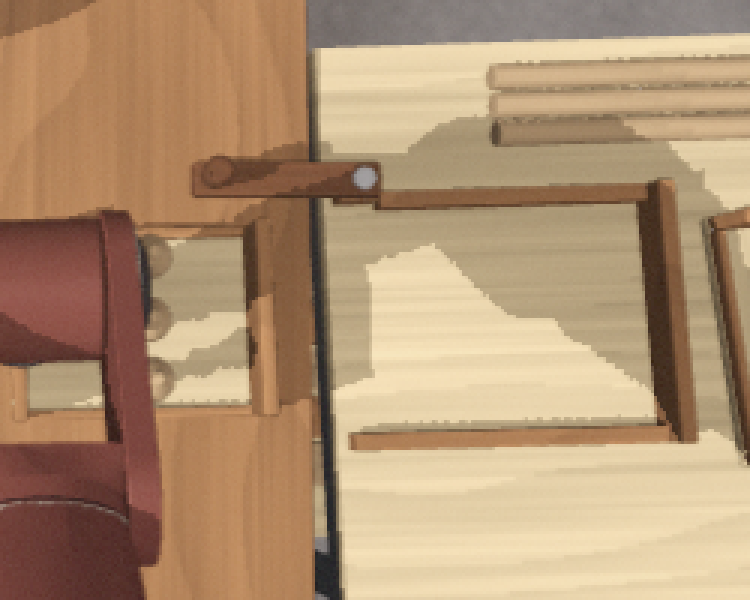

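The top view shows the tray square to the bay with all finials standing. Its front board spans rows 216–413 and the rails run at rows 195 and 440 (crop coordinates). A quick check of the centring.

```bash
python3 -c "
from h import *
d=load('top1')
B=lambda x,y,z: ray(d,290+x/3-.33,125+y/3-.33,z)
a=B(264,215,.06);c=B(268,413,.06);print(a,c,(a+c)/2,'expect',.4921,-.0902)
"
```

```text
[ 0.56860964 -0.08775835  0.06      ] [ 0.41893647 -0.0891073   0.06      ] [ 0.49377305 -0.08843283  0.06      ] expect 0.4921 -0.0902
```

Centring is within 2 mm. Sliding on.

drive_tool:
  rows:
    - [[0,-0.005,0],0]
    - [[0,-0.01,0],0]
    - [[0,-0.011,0],0]
    - [[0,-0.011,0],0]
    - [[0,-0.011,0],0]
    - [[0,-0.011,0],0]
    - [[0,-0.011,0],0]
    - [[0,-0.011,0],0]
    - [[0,-0.011,0],0]
    - [[0,-0.011,0],0]

```text
t: 5.85
tool_pos: [0.4887, -0.0048, 0.0971]
tool_rot: [-0.063, 3.138, 0.006]
contact_force: [0.6, 9.8, 7.9]
opening: 0.0109
grip_force: 89.2
```

drive_tool:
  rows:
    - [[0,-0.011,0],0]
    - [[0,-0.011,0],0]
    - [[0,-0.009,0],0]
    - [[0,-0.007,0],0]
    - [[0,-0.004,0],0]

```text
t: 6.35
tool_pos: [0.4905, -0.0468, 0.0972]
tool_rot: [-0.062, 3.138, 0.006]
contact_force: [-0.6, 10.0, 9.3]
opening: 0.0108
grip_force: 89.6
```

```bash
python3 -c "
from h import *
y=np.array([-.04,.9992]);b=np.array([.5,-.303])
rel(*(b+.094*y),.095,.04); print(ctrl.get_obs()['wrist_torque'])"
```

```text
t6.35 pos [ 0.4905 -0.0468  0.0972] yaw 0.0395 F [-0.6 10.   9.3] open 0.0108 shift [ 0.0006 -0.1624  0.0015] turn -0.0005
[1.29263209 0.11686735 0.00845181]
```

drive_tool:
  rows:
    - [[0,-0.005,0],0]
    - [[0,-0.009,0],0]
    - [[0,-0.01,0],0]
    - [[0,-0.01,0],0]
    - [[0,-0.01,0],0]
    - [[0,-0.01,0],0]
    - [[0,-0.009,0],0]
    - [[0,-0.005,0],0]
    - [[0,0,0],0]

```text
t: 7.25
tool_pos: [0.4933, -0.1147, 0.0973]
tool_rot: [-0.061, 3.138, 0.007]
contact_force: [0.3, 7.2, 10.8]
opening: 0.0106
grip_force: 89.6
```

```bash
python3 -c "
from h import *
y=np.array([-.04,.9992]);b=np.array([.5,-.303])
rel(*(b+.094*y),.095,.04); print(ctrl.get_obs()['wrist_torque'])
snap('scene','s2')"
```

```text
t7.25 pos [ 0.4933 -0.1147  0.0973] yaw 0.0388 F [ 0.3  7.2 10.8] open 0.0106 shift [ 0.0007 -0.0944  0.0019] turn -0.0012
[ 1.77725685  0.05245936 -0.05209088]
```

View pics/s2.png

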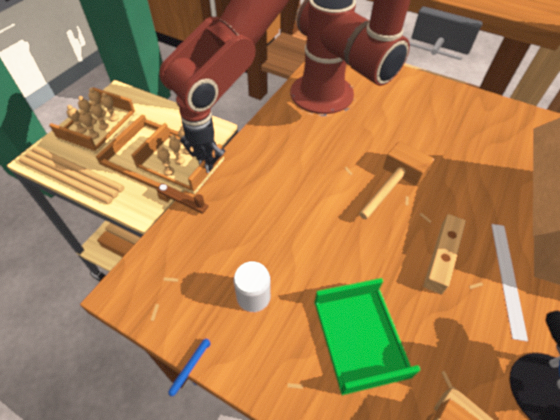

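The scene view shows the tray within the bay mouth with the finials upright. Before the rear leaves the bench, I'll ease off the downward preload so it doesn't drop.

drive_tool:
  rows:
    - [[0,0,-0.001],0]
    - [[0,0,-0.001],0]
    - [[0,0,0],0]

```text
t: 7.6
tool_pos: [0.4919, -0.1154, 0.0972]
tool_rot: [0.063, -3.141, -0.002]
contact_force: [1.6, 3.2, 0.4]
opening: 0.0108
grip_force: 88.1
```

drive_tool:
  rows:
    - [[0,-0.005,0],0]
    - [[0,-0.007,0],0]
    - [[0,-0.008,0],0]
    - [[0,-0.008,0],0]
    - [[0,-0.007,0],0]
    - [[0,-0.005,0],0]
    - [[0,-0.002,0],0]
    - [[0,0,0],0]

```text
t: 8.4
tool_pos: [0.4931, -0.1581, 0.0967]
tool_rot: [0.062, -3.139, -0.001]
contact_force: [-0.0, -0.4, -6.1]
opening: 0.0105
grip_force: 87.8
```

```bash
python3 -c "
from h import *
y=np.array([-.04,.9992]);b=np.array([.5,-.303])
rel(*(b+.094*y),.085,.04); print(ctrl.get_obs()['wrist_torque'])"
```

```text
t8.40 pos [ 0.4931 -0.1581  0.0967] yaw 0.0395 F [-0.  -0.4 -6.1] open 0.0105 shift [-0.0012 -0.0511  0.0117] turn -0.0005
[ 0.64338745  0.02932391 -0.00137511]
```

The tray hangs clear of the bench edge, level, with the full 6 N on the gripper. Lowering it gently.

drive_tool:
  rows:
    - [[0,0,0.001],0]
    - [[0,0,0.0015],0]
    - [[0,0,0.0015],0]
    - [[0,0,0.0015],0]
    - [[0,0,0.0015],0]
    - [[0,0,0.001],0]
    - [[0,0,0],0]

```text
t: 9.1
tool_pos: [0.4937, -0.1577, 0.0894]
tool_rot: [0.063, -3.141, -0.0]
contact_force: [-0.0, -0.4, -6.6]
opening: 0.0109
grip_force: 87.7
```

drive_tool:
  rows:
    - [[0,0,0.001],0]
    - [[0,0,0.001],0]
    - [[0,0,0],0]

```text
t: 9.4
tool_pos: [0.4938, -0.1578, 0.0875]
tool_rot: [0.063, -3.141, -0.0]
contact_force: [0.3, 0.2, -6.7]
opening: 0.011
grip_force: 87.7
```

drive_tool:
  rows:
    - [[0,0,0.001],0]
    - [[0,0,0.001],0]
    - [[0,0,0],0]

```text
t: 9.7
tool_pos: [0.4938, -0.1578, 0.0854]
tool_rot: [0.063, -3.141, -0.0]
contact_force: [0.5, -0.3, -6.4]
opening: 0.011
grip_force: 87.7
```

drive_tool:
  rows:
    - [[0,0,0.001],0]
    - [[0,0,0.001],0]
    - [[0,0,0],0]

```text
t: 10.0
tool_pos: [0.4941, -0.1579, 0.0839]
tool_rot: [-0.063, 3.14, -0.001]
contact_force: [-0.6, 1.6, -3.0]
opening: 0.0111
grip_force: 88.2
```

The tray has touched down, so the deck is about −0.0133. Now sliding on into the bay.

drive_tool:
  rows:
    - [[0,0,0.0007],0]
    - [[-0.0005,-0.004,0],0]
    - [[-0.0005,-0.007,0],0]
    - [[0,-0.008,0],0]
    - [[0,-0.008,0],0]
    - [[0,-0.008,0],0]
    - [[0,-0.008,0],0]
    - [[0,-0.006,0],0]
    - [[0,-0.003,0],0]
    - [[0,0,0],0]

```text
t: 11.0
tool_pos: [0.4976, -0.2108, 0.0837]
tool_rot: [-0.062, 3.14, -0.002]
contact_force: [-0.3, 2.8, 2.3]
opening: 0.011
grip_force: 89.3
```

```bash
python3 -c "
from h import *
y=np.array([-.04,.9992]);b=np.array([.5,-.303])
rel(*(b+.094*y),.085,.04); print(ctrl.get_obs()['wrist_torque'])
d=snap('top','top2'); cv2.imwrite('pics/c5.png',cv2.resize(d['image'][145:295,345:545],None,fx=4,fy=4,interpolation=3))"
```

```text
t11.00 pos [ 0.4976 -0.2108  0.0837] yaw 0.0397 F [-0.3  2.8  2.3] open 0.011 shift [ 0.0013  0.0017 -0.0013] turn -0.0003
[ 0.4609339   0.00072041 -0.04270007]
```

View pics/c5.png

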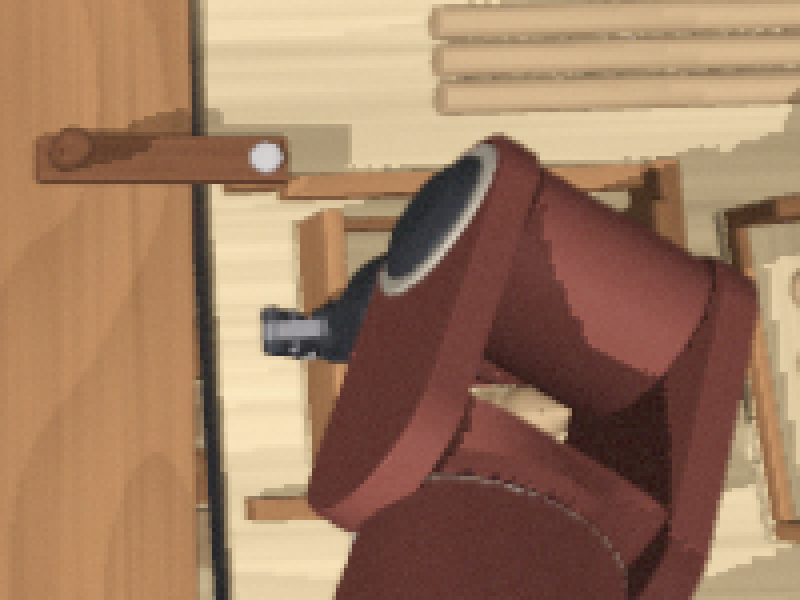

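The tray stands in the bay: in the top view its rear board (columns 300–345) is well inside the mouth. Its centre works out about 3 mm past the bay centre, towards the back stop. Next I release, rise, and plan the knob.

drive_tool:
  rows:
    - [[0,0,0],0]
    - [[0,0,0],0]
    - [[0,0,0],0]
    - [[0,0,0],0]
  jaw: 0.5

```text
t: 11.45
tool_pos: [0.4969, -0.2098, 0.0829]
tool_rot: [0.063, -3.141, 0.001]
contact_force: [0.4, -0.6, -0.1]
opening: 0.0427
grip_force: 0.0
```

drive_tool:
  rows:
    - [[0,0,-0.005],0]
    - [[0,0,-0.015],0]
    - [[0,0,-0.025],0]
    - [[0,0,-0.025],0]
    - [[0,0,-0.025],0]
    - [[0,0,-0.02],0]
    - [[0,0,0],0]

```text
t: 12.15
tool_pos: [0.4989, -0.2108, 0.2031]
tool_rot: [-0.063, 3.133, -0.007]
contact_force: [0.5, -0.5, 1.7]
opening: 0.0429
grip_force: 0.0
```

```bash
python3 -c "
from h import *
rel(.6015,-.052,.2,.04); rel(.6015,-.052,.2,.04+np.pi/2);print(ctrl.get_obs()['q'])
print(ray(load('top0'),345+67/3.84-.4,130+200/3.84-.4,.0617))"
```

```text
t12.15 pos [ 0.4989 -0.2108  0.2031] yaw 0.0404 F [ 0.5 -0.5  1.7] open 0.0429 shift [-0.1089  0.1546  0.0032] turn 0.0004
t12.15 pos [ 0.4989 -0.2108  0.2031] yaw 0.0404 F [ 0.5 -0.5  1.7] open 0.0429 shift [-0.1089  0.1546  0.0032] turn -1.5704
[-5.37240276e-01 -6.62717650e-02  1.90447016e+00 -8.43774755e-05
  1.29453047e+00 -2.14839517e+00]
[ 0.60185082 -0.05216627  0.0617    ]
```

drive_tool:
  rows:
    - [[-0.01,0.014,0],0]
    - [[-0.022,0.031,0],0]
    - [[-0.025,0.036,0],0]
    - [[-0.025,0.036,0],0]
    - [[-0.018,0.025,0],0]
    - [[-0.009,0.013,0],0]
    - [[0,0,0],0.12]
    - [[0,0,0],0.145]
    - [[0,0,0],0.145]
    - [[0,0,0],0.145]

```text
t: 13.15
tool_pos: [0.5991, -0.051, 0.1972]
tool_rot: [-0.809, -3.034, 0.001]
contact_force: [-0.5, -0.3, 0.9]
opening: 0.0426
grip_force: 0.0
```

drive_tool:
  rows:
    - [[0,0,0],0.145]
    - [[0,0,0],0.145]
    - [[0,0,0],0.145]
    - [[0,0,0],0.145]
    - [[0,0,0],0.145]
    - [[0,0,0],0.145]
    - [[0,0,0],0.146]
    - [[0,0,0],0]
  jaw: 0.4

```text
t: 13.95
tool_pos: [0.5991, -0.0511, 0.1973]
tool_rot: [-2.177, -2.264, 0.001]
contact_force: [-0.2, -0.0, 0.0]
opening: 0.0511
grip_force: 0.0
```

```bash
python3 -c "
from h import *
rel(.602,-.052,.105,.04-np.pi/2)
d=snap('wrist','w3'); print(proj(d,[.602,-.052,.0617]))"
```

```text
t13.95 pos [ 0.5991 -0.0511  0.1973] yaw -1.5313 F [-0.2 -0.   0. ] open 0.0511 shift [-0.001   0.003   0.0923] turn -0.0005
[285.6440826  223.40877304]
```

View pics/w3.png

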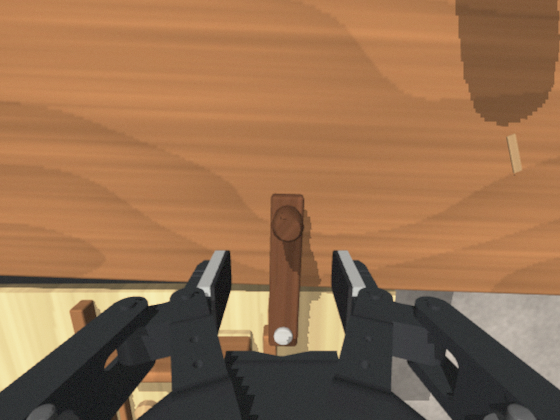

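The wrist view has the knob at (287,222), against a prediction of (286,223), with the fingers on either side. Descend and grip lightly.

drive_tool:
  rows:
    - [[-0.001,0.003,0.012],0]
    - [[0,0,0.02],0]
    - [[0,0,0.025],0]
    - [[0,0,0.02],0]
    - [[0,0,0.011],0]
    - [[0,0,0.004],0]
    - [[0,0,0],0]

```text
t: 14.7
tool_pos: [0.6025, -0.0514, 0.1054]
tool_rot: [-2.175, -2.266, 0.001]
contact_force: [0.5, -0.2, -0.7]
opening: 0.0508
grip_force: 0.0
```

drive_tool:
  rows:
    - [[0,0,0],0]
    - [[0,0,0],0]
    - [[0,0,0],0]
    - [[0,0,0],0]
    - [[0,0,0],0]
  jaw: 1
  grip_force: 25

```text
t: 15.2
tool_pos: [0.6036, -0.0515, 0.1073]
tool_rot: [2.175, 2.264, 0.002]
contact_force: [-0.3, 0.1, 4.7]
opening: 0.0228
grip_force: 24.7
```

```bash
python3 -c "
from h import *
rel(.602,-.052,.105,.04-np.pi/2)
p,R,o=tool(); pv=np.array([.6053,-.1748]); r=p[:2]-pv; print(r,np.hypot(*r))
a0=np.arctan2(r[1],r[0]); a1=np.pi+.04
A=np.linspace(a0,a1,27); P=pv+.12*np.c_[np.cos(A),np.sin(A)]
D=np.diff(np.r_[[P[0]],P],axis=0)[1:]; print(np.c_[D@R[:2,0],D@R[:2,1]].round(4).tolist(),P[-1])"
```

```text
t15.20 pos [ 0.6036 -0.0515  0.1073] yaw -1.5308 F [-0.3  0.1  4.7] open 0.0228 shift [-0.0004 -0.0016  0.0023] turn 0.0
[-0.00173776  0.12326309] 0.12327534054734293
[[-0.0, -0.0074], [-0.0005, -0.0074], [-0.0009, -0.0073], [-0.0014, -0.0072], [-0.0018, -0.0071], [-0.0023, -0.007], [-0.0027, -0.0069], [-0.0031, -0.0067], [-0.0035, -0.0065], [-0.0039, -0.0063], [-0.0043, -0.006], [-0.0046, -0.0057], [-0.005, -0.0054], [-0.0053, -0.0051], [-0.0056, -0.0048], [-0.0059, -0.0044], [-0.0061, -0.0041], [-0.0064, -0.0037], [-0.0066, -0.0033], [-0.0068, -0.0029], [-0.007, -0.0024], [-0.0071, -0.002], [-0.0072, -0.0016], [-0.0073, -0.0011], [-0.0073, -0.0007], [-0.0074, -0.0002]] [ 0.48539599 -0.17959872]
```

drive_tool:
  rows:
    - [[0,-0.0074,0],0]
    - [[-0.0005,-0.0074,0],0]
    - [[-0.001,-0.0073,0],0]
    - [[-0.0014,-0.0072,0],0]
    - [[-0.0018,-0.0071,0],0]
    - [[-0.0023,-0.007,0],0]
    - [[-0.0027,-0.0069,0],0]
    - [[-0.0031,-0.0067,0],0]
    - [[-0.0035,-0.0065,0],0]

```text
t: 16.1
tool_pos: [0.5401, -0.0701, 0.1069]
tool_rot: [2.175, 2.265, 0.003]
contact_force: [2.6, 5.0, 6.3]
opening: 0.0228
grip_force: 27.2
```

drive_tool:
  rows:
    - [[-0.0039,-0.0063,0],0]
    - [[-0.0043,-0.006,0],0]
    - [[-0.0046,-0.0057,0],0]
    - [[-0.005,-0.0054,0],0]
    - [[-0.0053,-0.0051,0],0]
    - [[-0.0056,-0.0048,0],0]
    - [[-0.0059,-0.0044,0],0]
    - [[-0.0061,-0.0041,0],0]
    - [[0,0,0],0]

```text
t: 17.0
tool_pos: [0.4998, -0.1133, 0.1066]
tool_rot: [2.176, 2.264, 0.001]
contact_force: [3.5, 1.4, 6.1]
opening: 0.0228
grip_force: 27.5
```

```bash
python3 -c "
from h import *
rel(.4854,-.1796,.107,.04-np.pi/2)
p,R,o=tool(); r=p[:2]-[.6053,-.1748]; print(r,np.hypot(*r))"
```

```text
t17.00 pos [ 0.4998 -0.1133  0.1066] yaw -1.5311 F [3.5 1.4 6.1] open 0.0228 shift [-0.0657 -0.017  -0.0004] turn -0.0003
[-0.10551009  0.06153891] 0.12214506483833157
```

drive_tool:
  rows:
    - [[-0.0064,-0.0037,0],0]
    - [[-0.0066,-0.0033,0],0]
    - [[-0.0068,-0.0029,0],0]
    - [[-0.007,-0.0024,0],0]
    - [[-0.0071,-0.002,0],0]
    - [[-0.0072,-0.0016,0],0]
    - [[-0.0073,-0.0011,0],0]
    - [[-0.0073,-0.0007,0],0]
    - [[-0.006,0,0],0]
    - [[-0.002,0,0],0]

```text
t: 18.0
tool_pos: [0.4851, -0.1749, 0.1062]
tool_rot: [-2.177, -2.26, -0.011]
contact_force: [6.0, 17.0, 9.3]
opening: 0.023
grip_force: 25.7
```

```bash
python3 -c "
from h import *
rel(.4854,-.1796,.107,.04-np.pi/2)
p,R,o=tool(); r=p[:2]-[.6053,-.1748]; print(r,np.hypot(*r))"
```

```text
t18.00 pos [ 0.4851 -0.1749  0.1062] yaw -1.5333 F [ 6.  17.   9.3] open 0.023 shift [-0.0047  0.0002 -0.0008] turn -0.0025
[-1.20228940e-01 -5.50514773e-05] 0.12022895212530103
```

drive_tool:
  rows:
    - [[-0.001,0,0],0]
    - [[-0.001,0,0],0]
    - [[0,0,0],0]

```text
t: 18.3
tool_pos: [0.4851, -0.1751, 0.1062]
tool_rot: [-2.174, -2.259, -0.013]
contact_force: [5.9, 18.9, 11.0]
opening: 0.023
grip_force: 25.8
```

Movement has stopped against the end stop. The knob sat about 3 mm off the pad centre, which accounts for the position. Ease off, release, rise and check.

drive_tool:
  rows:
    - [[0.002,0,0],0]
    - [[0,0,0],0]

```text
t: 18.5
tool_pos: [0.4851, -0.1746, 0.1063]
tool_rot: [-2.176, -2.263, -0.008]
contact_force: [5.4, 11.5, 8.0]
opening: 0.0227
grip_force: 25.6
```

drive_tool:
  rows:
    - [[0,0,0],0]
    - [[0,0,0],0]
    - [[0,0,0],0]
  jaw: 0.4

```text
t: 18.8
tool_pos: [0.4831, -0.1767, 0.1046]
tool_rot: [-2.175, -2.263, 0.002]
contact_force: [0.1, -0.1, 0.1]
opening: 0.0515
grip_force: 0.0
```

drive_tool:
  rows:
    - [[0,0,-0.01],0]
    - [[0,0,-0.02],0]
    - [[0,0,-0.03],0]
    - [[0.02,0,-0.03],0]
    - [[0.04,0,-0.03],0]
    - [[0.045,0,-0.02],0]
    - [[0.045,0,0],0]
    - [[0.045,0,0],0]
    - [[0.04,0,0],0]
    - [[0.02,0,0],0]

```text
t: 19.8
tool_pos: [0.4737, 0.0802, 0.2465]
tool_rot: [-2.174, -2.268, -0.001]
contact_force: [-0.3, 0.2, -0.4]
opening: 0.0513
grip_force: 0.0
```

```bash
python3 -c "
from h import *
rel(.5,0,.2,.04)
d=snap('top','top3'); cv2.imwrite('pics/c6.png',cv2.resize(d['image'][145:295,345:545],None,fx=4,fy=4,interpolation=3))"
```

```text
t19.80 pos [0.4737 0.0802 0.2465] yaw -1.5286 F [-0.3  0.2 -0.4] open 0.0513 shift [-0.0813  0.0229  0.0465] turn -1.5686
```

View pics/c6.png

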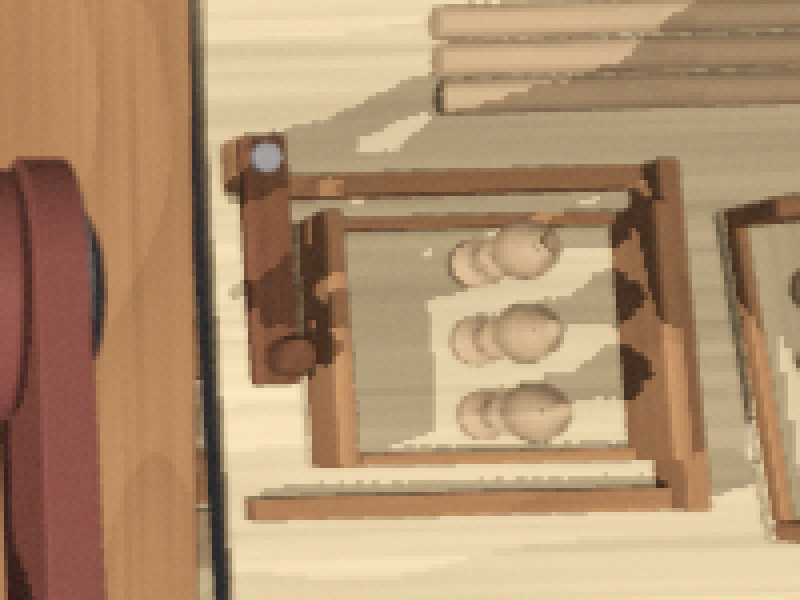

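The keeper lies across the mouth behind the tray and the finials stand upright. A numerical check of the keeper angle before handing in.

```bash
python3 -c "
from h import *
d=load('top3');B=lambda x,y,z: ray(d,345+x/4-.4,145+y/4-.4,z)
e=lambda a,b,z:(lambda v:np.arctan2(v[1],v[0]))(B(*a,z)-B(*b,z))
print('bar',e((243,190),(252,383),.0257),'tray rear',e((303,215),(313,465),.0467),'stop base',e((607+0,225),(628,445),-.0043),'railtop',e((345,176),(345,176.01),0))
print('pivot',B(266,157,.0257),'knob',B(291,355,.0617))"
```

```text
bar 0.027115702581362304 tray rear 0.016480731528405505 stop base 0.04941723343113619 railtop -0.02562649298784231
pivot [ 0.60541949 -0.17494596  0.0257    ] knob [ 0.48516371 -0.17517836  0.0617    ]
```

The angles agree within measurement noise. Since there is plenty of time, I'll nudge the knob with closed fingers to confirm it is on the stop.

drive_tool:
  rows:
    - [[-0.02,0.003,0],0]
    - [[-0.04,0,0],0]
    - [[-0.045,0,0.01],0]
    - [[-0.045,0,0.02],0]
    - [[-0.035,0,0.03],0]
    - [[-0.02,0,0.03],0]
    - [[-0.01,0,0.025],0]
    - [[0,0,0.015],0]
    - [[0,0,0.009],0]
    - [[0,0,0],0]
  jaw: 1

```text
t: 20.85
tool_pos: [0.4854, -0.1362, 0.1061]
tool_rot: [-2.175, -2.265, 0.001]
contact_force: [0.3, 0.7, -0.6]
opening: 0.0004
grip_force: 0.0
```

drive_tool:
  rows:
    - [[-0.004,0,0],0]
    - [[-0.004,0,0],0]
    - [[0,0,0],0]

```text
t: 21.15
tool_pos: [0.4872, -0.1453, 0.1084]
tool_rot: [2.175, 2.264, 0.001]
contact_force: [0.8, -0.0, -0.8]
opening: -0.0
grip_force: 0.0
```

drive_tool:
  rows:
    - [[-0.003,0,0],0]
    - [[-0.003,0,0],0]
    - [[0,0,0],0]

```text
t: 21.45
tool_pos: [0.4867, -0.1512, 0.1072]
tool_rot: [2.177, 2.265, 0.0]
contact_force: [-0.5, 0.1, 0.5]
opening: -0.0
grip_force: 0.0
```

drive_tool:
  rows:
    - [[-0.002,0,0],0]
    - [[-0.002,0,0],0]
    - [[0,0,0],0]

```text
t: 21.75
tool_pos: [0.4867, -0.155, 0.1069]
tool_rot: [2.177, 2.265, -0.0]
contact_force: [0.3, -0.7, 0.3]
opening: -0.0002
grip_force: 0.0
```

drive_tool:
  rows:
    - [[-0.002,0,0],0]
    - [[-0.002,0,0],0]
    - [[0,0,0],0]

```text
t: 22.05
tool_pos: [0.4868, -0.158, 0.1068]
tool_rot: [-2.176, -2.263, -0.003]
contact_force: [0.3, 4.2, 2.4]
opening: -0.0001
grip_force: 2.4
```

Contact at y ≈ −0.158 puts the knob at about −0.18, as expected for shut. It resists 4 N (0.5 N m, against 0.08 of friction) without moving, so it is on the stop. Retreat and hand in.

drive_tool:
  rows:
    - [[0.01,0,0],0]
    - [[0.02,0,-0.01],0]
    - [[0.03,0,-0.03],0]
    - [[0.03,0,-0.03],0]
    - [[0.03,0,-0.03],0]
    - [[0.02,0,-0.02],0]
    - [[0,0,0],0]
    - [[0,0,0],0]

```text
t: 22.85
tool_pos: [0.4812, -0.0187, 0.2269]
tool_rot: [2.174, 2.266, -0.0]
contact_force: [-0.0, -0.2, 0.9]
opening: 0.0002
grip_force: 0.0
```

```bash
python3 -c "
from h import *
print(ctrl.get_obs()['t'],ctrl.finish_job())"
```

```text
the job is handed in; nothing more can be done
22.85 None
```

Job handed in at 22.9 s: the tray stands fully in the bay with all three finials upright, its rear end was let down with the gripper, and the keeper is shut against its stop.

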